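# Hang the ring shelf on the screw of the jewellery board

### The job

Pick up the small aluminium ring shelf from the copper tray and hang it on the wooden board: bring the keyhole in its back plate over the steel screw head until the plate lies against the board, then, still holding it, slide it gently down until the screw is fully home at the top of the narrow slot, and let go. The screw does not sit exactly on its mark, so feel for it without forcing (never press the shelf on the board or screw with more than 25 N), and leave everything else where it stands.

Things in the scene. Friction and masses are not known exactly. Their poses are not given: they have to be found in the camera images.
- shelf: loose aluminium ring shelf, about 0.18 kg, upright in the tray: back plate 80 wide x 75 tall x 4.5 mm thick; at its foot a ledge 6 mm thick, reaching 56 mm forward of the plate's rear face, with a 5 mm lip; a square post on the ledge. Origin at the underside, under the post. z up, x forward from plate to lip, y along the width. Rear face at x = -34 mm. Hung up, its axes are parallel to stand's
- post (a point): point to grip on the axis of the shelf's upright square post, 48 mm above the shelf's underside; post 14 x 14 mm, sides parallel to the shelf's x and y, top 18 mm above this point. The back plate's rear face is 34 mm behind it, front face 29.5 mm behind, top edge 27 mm above it. Axes as the shelf
- hole (a point): centre of the keyhole's wide opening, on the back plate's rear face, 8 mm below and 34 mm behind post: an eight-sided through hole 18 mm across flats; a slot 7.5 mm wide leads up from its top, the hole's slanted upper sides leading into it. Axes as the shelf
- slot_end (a point): on the plate's rear face, 20 mm straight above hole: where the screw's axis lies when the screw is fully home at the top of the slot. Same axes as the shelf
- stand: fixed upright wooden board 200 wide x 150 tall x 16 mm thick, on a foot 14 mm thick that reaches 43 mm out in front. Origin at the underside, below the front face. x points out of the front face (the side with the screw, turned away from the robot), y along the width, z up; the front face is the plane x = 0
- mark (a point): middle of a flat steel disc, 30 mm across, in the board's front face, 25 mm below the board's top; axes as stand. The rigid screw stands straight out of the disc, its axis 5 mm from this point in an unknown direction in the face's plane, different each time: shank 5 mm thick, 6.5 mm long, then a flat round head 12 mm across, 3.5 mm thick, its front 10 mm out from the board
- tray: fixed rectangular copper-tone tray 200 x 310 mm, rim 16 mm tall, floor 4 mm thick; origin under its centre. The shelf and the soap dish stand in it side by side
- soap_dish: white ceramic soap dish, an open dish 100 x 70 x 22 mm, standing in the tray; origin under its centre; a bystander
- bottle: angular smoked bottle, 50 x 50 mm, 142 mm tall; origin under its centre; a bystander
- travel_mirror: folding travel mirror in black plastic, base 90 x 120 mm, opened up 115 mm tall; origin under its base's centre; a bystander
- trinket_box: shut dark wooden trinket box, 89 x 124 x 58 mm; origin under its centre; a bystander
- cream_jar: small white cream jar, 60 mm across, 45 mm tall; origin under its centre; a bystander
- hairbrush: wooden hairbrush lying bristles down, about 200 x 55 x 20 mm; origin under the middle, its x axis runs from handle to head; a bystander
Things that resemble listed ones, but are neither listed nor needed, are in the scene too. Leave any purple look-alike of the shelf alone.

How it is judged (in metres and radians):
On the way, in this order (a step that is already met when the one before it is completed fails the run):
1. the shelf is lifted clear of the tray (height (world z) of post above 0.1 m), for 0.2 s.
2. the wide hole is over the screw head and the back plate is within 6 mm of the board (x of hole in the frame of mark between -0.004 and 0.006 m and y of hole in the frame of mark between -0.0095 and 0.0095 m and z of hole in the frame of mark between -0.0095 and 0.0095 m), for 0.1 s.
At the end, for the whole second after the job is handed in: The released shelf hangs at rest on board and screw: the top end of its slot within 8 mm sideways, 7 mm above to 8 mm below of the disc's middle (the screw is 5 mm off it), there the plate's rear face within 6 mm of the board, the shelf upright within 0.14 rad (x of slot_end in the frame of mark between -0.004 and 0.006 m and y of slot_end in the frame of mark between -0.008 and 0.008 m and z of slot_end in the frame of mark between -0.008 and 0.007 m and angle between the z axis of shelf and the z axis of stand, either way round below 0.14 rad and linear speed of shelf below 0.02 m/s and contact force between shelf and stand above 0.3 N); the robot touches nothing.
It fails at once if the shelf is pressed on the board or the screw with more than 25 N (contact force between shelf and stand above 25 N).
It fails at once if the shelf is let drop onto the screw (faster than 0.3 m/s once the plate is over the screw) (x of hole in the frame of mark below 0.008 m and distance between hole and mark below 0.035 m and linear speed of shelf above 0.3 m/s).
It fails at once if a bystander is moved by more than 30 mm (distance of any of soap_dish, bottle, travel_mirror, trinket_box, cream_jar, hairbrush from where it was at the start of the episode above 0.03 m).
It also fails if it takes over 54 s, if anything falls off the work surface, if the arm or the gripper's body presses on something with over 40 N, if the wrist force passes 120 N, or if a joint passes its speed limit or range.

### The arm

A 6-joint arm with a two-finger parallel gripper is mounted at the origin on the work surface. World frame = base frame: x ahead of the robot, y to its left, z up, the work surface at z = 0. Lengths are in mm, angles in rad, forces in N, time in s.
With the tool pointing down it reaches from about 275 to 1000 mm from the base axis. Payload 8.4 kg.
Tool frame: the origin (TCP) lies on the centre line of the jaws, within the pads' length; the fingertips stand r.tip_reach ahead of it and the grasp point (between the pads) lies 11 mm behind it (r.tip_reach is the distance from the TCP to the fingertips, in mm); z points along the fingers, y is the line along which they close (so a half turn about z gives the same grasp; the last joint's range is limited). The gripper opens to 85 mm and grips with 20 to 120 N. Pads are 22 mm wide; open, the fingers measure 114 mm over their backs; the gripper's body (76 mm by 85 mm) begins 54 mm behind the grasp point. The pads swing forward as they close: fully open they stand 13 mm farther back than shut.
Start: joints at [1.338, 0.353, 1.633, -0, 1.155, -0.002], TCP at [142.971, 608.43, 239.281] pointing down, gripper open.
Joint ranges: [-2.63, 2.63], [-0.92, 2.1], [0.06, 2.66], [-1.3, 4.44], [0, 2.69], [-3.02, 3.02]. Speed limits (rad/s): [2.22, 2.22, 2.79, 3.14, 3.14, 3.14].

### API

Orientations are given as [roll, pitch, yaw] about the fixed x, y, z axes, in that order (R = Rz(yaw) Ry(pitch) Rx(roll)).
In Python, from rig import r gives the robot as it stands.
- The arm moves only by the tool carry_out, never from a script. Its argument "targets" is a list of rows, each an object with "dp": the shift along the tool's x, y, z in mm, a list of three; "yaw": the turn about the tool's z in degrees. A call has 1 to 12 rows; each row is the pose to reach, as a shift and turn from the pose commanded when the call began, along the tool's axes at that moment; what a row does not reach only later rows make up. A row lasts 1/8 s, in which the tool goes at most 62.5 mm and 10.7 degrees, less where a joint would pass 70% of its speed; a pose out of reach is approached as far as the arm can. A call with a gripper value outside its range is refused whole. "fingers" is the opening, from -1 (shut) to 1 (fully open), so that 0 is half open, set as the call begins (left out, the last holds). The fingers move at their own pace and stop on an object; "grip_force" is the grip in N (left out, the last holds). Time passes only in rows, so rows that repeat a pose let the fingers close. It gives the time, the measured TCP pose, the force, the opening and the grip force at its end, in the units of the state.
- r.sense(): the state, without advancing time (a new reading comes with each control period).
- r.grab_frame(name): name is "scene" or "top"; returns the picture (384x512x3 uint8, red, green, blue); there is no depth.
- r.get_calibration(name): a dict with "fx", "fy", "cx", "cy" (pixels), "dist_coeffs" ([k1, k2, p1, p2, k3] as OpenCV has them; the pictures are not rectified), "rvec" (rotation vector, rad) and "tvec" (3), from world to camera coordinates, as OpenCV has them. Camera axes: x right, y down, z forward; pixel columns grow to the right and rows downward; lengths in mm; the calibration is good to about 2 mm. A picture is of the moment at which its call begins. get_calibration takes no time and is no camera call.
- r.sign_off(): hands the job in; it is judged then, once.
The state is a dict: "clock": time; "qpos": joint angles; "qvel": joint speeds; "joint_efforts": joint torques, N m; "eef_pos": TCP position; "tcp_rot": TCP orientation; "contact_force": force on the tool from outside, world axes, zero at the start; "wrist_torque": the same for the moment, N m; "opening": opening from 0.0 (shut) to 1.0 (fully open); "grasp_force": force on a finger pad.
Only numpy, scipy, OpenCV 4.12 (cv2) and the standard library are available. Lean on these libraries where they do the work, as an engineer would, in place of code of your own. Each camera call takes 0.05 s, during which the arm holds its last target. There are 200 camera calls.

## Working session

There is one attempt and no reset: what is moved stays moved. The work goes in short steps, Python scripts to look and compute and a tool call to move; the robot and the scene stay as the last step left them, time stands still between calls to the robot, and variables do not carry over. Pictures are saved under pics/ and viewed, at most 10 in all, crops included, and the job is handed in when it is done.

Besides the shell and the picture viewer there is one more tool, called in YAML: its name, and indented under it one key for each argument. carry_out: Moves the arm, as the interface text tells. Its arguments: {"type":"object","properties":{"targets":{"type":"array","items":{"type":"object","properties":{"dp":{"type":"array","items":{"type":"number"}},"yaw":{"type":"number"}}}},"fingers":{"type":"number"},"grip_force":{"type":"number"}},"required":["targets"]}

```bash
ls; mkdir -p pics; python3 - <<'E'
from rig import r
import cv2
for n in("scene","top"):
    cv2.imwrite(f"pics/{n}0.png",cv2.resize(r.grab_frame(n)[:,:,::-1],(800,600),interpolation=cv2.INTER_CUBIC))
    print(n,r.get_calibration(n))
print(r.sense(),r.tip_reach)
E
```

```text
pics
scene {'fx': 427.1516094333884, 'fy': 427.1516094333884, 'cx': 261.060402758375, 'cy': 183.08473631887531, 'dist_coeffs': array([-0.03872889,  0.        ,  0.        ,  0.        ,  0.        ]), 'rvec': array([ 2.17151698,  0.75573695, -0.37839624]), 'tvec': array([-393.78139162, -178.93303568, 1593.40397547])}
top {'fx': 492.46269116578327, 'fy': 492.46269116578327, 'cx': 255.8458177896555, 'cy': 195.05374953267665, 'dist_coeffs': array([-0.16386068,  0.        ,  0.        ,  0.        ,  0.        ]), 'rvec': array([ 2.04352851, -2.16913857,  0.23121363]), 'tvec': array([ -50.24751619,  562.47712481, 1528.09853893])}
{'clock': 0.1, 'qpos': array([ 1.33760474e+00,  3.53540448e-01,  1.63405778e+00,  1.04505248e-05,
        1.15519287e+00, -2.36135709e-03]), 'qvel': array([ 0.00054727, -0.00018052, -0.00221547,  0.0011728 ,  0.00021455,
        0.00069463]), 'joint_efforts': array([ 2.33251187e-03, -6.06352973e+01, -3.42815673e+01,  5.80533901e-05,
        4.05302300e-03, -1.48387210e-05]), 'eef_pos': array([142.8693471 , 608.02860665, 238.6616056 ]), 'tcp_rot': array([-3.14039424e+00, -1.23857436e-05,  2.91075819e+00]), 'contact_force': array([0.5848796 , 0.14800988, 0.45349973]), 'wrist_torque': array([-0.01534217, -0.00827156, -0.01960064]), 'grasp_force': 0.0, 'opening': 1.0001686664611824} 8.0
```

View pics/scene0.png

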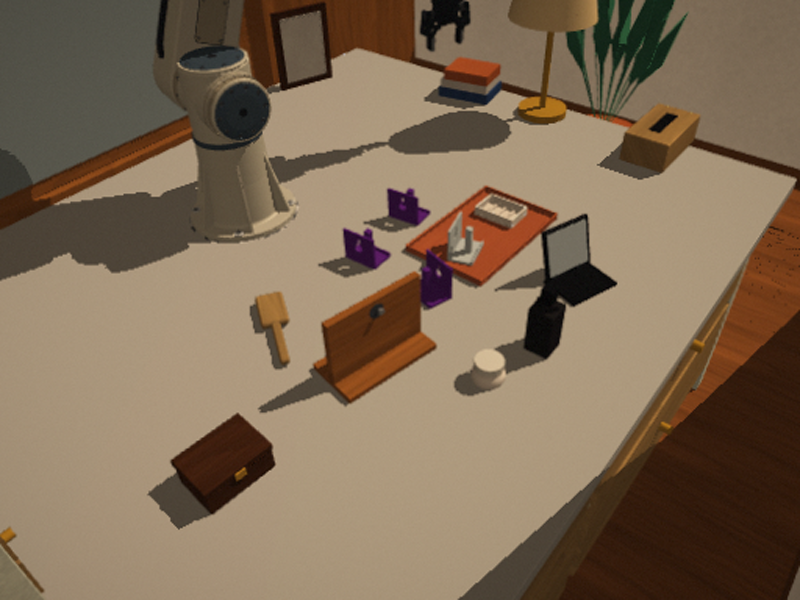

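View pics/top0.png

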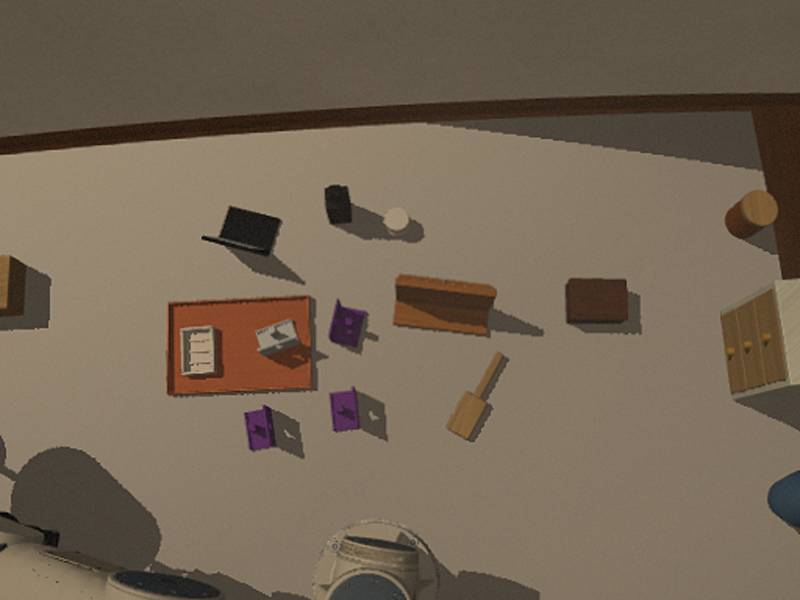

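The scene view shows one grey ring shelf in the tray at (462,245), the same one at top (277,338). Three purple look-alikes are at scene (405,205), (365,247) and (435,280). Only the grey shelf in the copper tray fits the description. The board is at scene (375,335) and top (445,303), with the screw at scene (377,311). I'll confirm with enlarged crops.

```bash
cat > h.py <<'E'
import numpy as np, cv2
from rig import r
def crop(img,x,y,w,h,s):
    c=cv2.resize(img[y:y+h,x:x+w,::-1],None,fx=s,fy=s,interpolation=cv2.INTER_CUBIC)
    for i in range(0,w,10):
        cv2.line(c,(i*s,0),(i*s,6),(0,255,255),1); cv2.putText(c,str(x+i),(i*s,16),0,.3,(0,255,255),1)
    for j in range(0,h,10):
        cv2.line(c,(0,j*s),(6,j*s),(0,255,255),1); cv2.putText(c,str(y+j),(8,j*s+3),0,.3,(0,255,255),1)
    return c
class Cam:
    def __init__(s,n):
        c=r.get_calibration(n); s.K=np.array([[c['fx'],0,c['cx']],[0,c['fy'],c['cy']],[0,0,1]]); s.d=c['dist_coeffs']
        s.rv=c['rvec']; s.t=c['tvec']; s.R=cv2.Rodrigues(s.rv)[0]
    def proj(s,P): return cv2.projectPoints(np.asarray(P,float).reshape(-1,1,3),s.rv,s.t,s.K,s.d)[0][:,0]
    def at_z(s,px,z):
        u=cv2.undistortPoints(np.array([[px]],float),s.K,s.d)[0,0]
        d=s.R.T@np.array([*u,1]); o=-s.R.T@s.t
        return o+d*(z-o[2])/d[2]
E
python3 - <<'E'
from h import *
s=r.grab_frame("scene");t=r.grab_frame("top")
cv2.imwrite("pics/s0.png",s);cv2.imwrite("pics/t0.png",t)
sh=np.hstack([crop(s,272,125,50,65,8),crop(t,152,190,50,65,8)])
st=np.vstack([crop(s,195,165,90,95,6)]) 
cv2.imwrite("pics/shelf.png",sh)
a=crop(s,198,170,84,90,6)[:540]; b=crop(t,248,170,74,50,4)
b=np.vstack([b,np.zeros((540-b.shape[0],b.shape[1],3),np.uint8)])
cv2.imwrite("pics/stand.png",np.hstack([a,b]))
E
```

```text
(no output)
```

View pics/shelf.png

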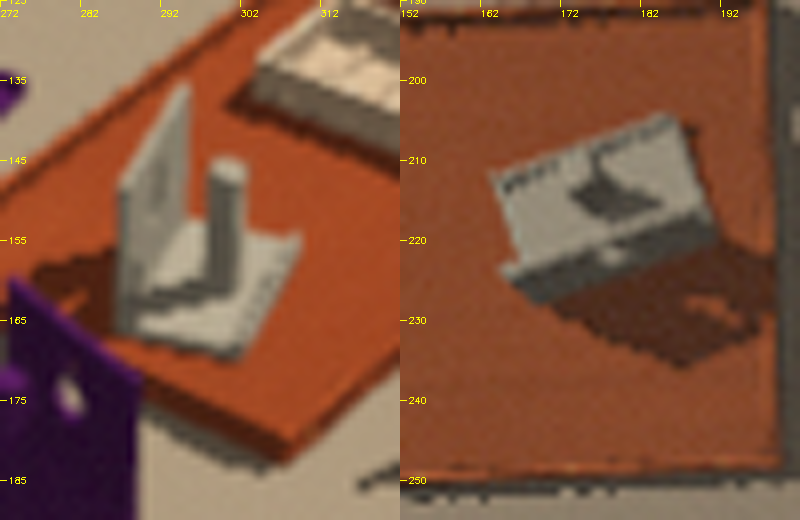

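View pics/stand.png

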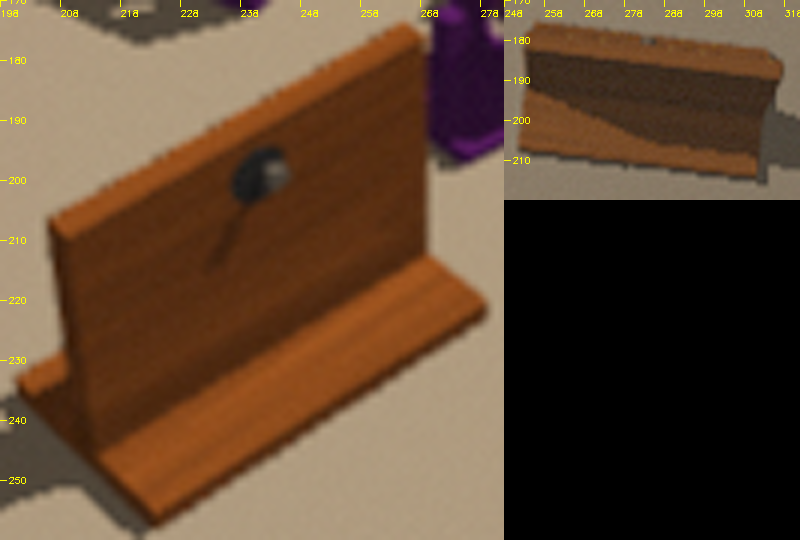

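The shelf crop shows the grey plate's top edge at raw scene (287,149)–(295,135) and the post top at (300,145). The ledge and lip point away from the robot. The stand crop shows the board's front face, the disc at raw scene (241.7,198.8) and the screw head at (244.2,199). Next I'll fit both poses.

```bash
cat > fit.py <<'E'
from h import *
from scipy.optimize import least_squares
C={n:Cam(n) for n in("scene","top")}
def fit(obs,p0,z):
    def T(p,P): c,s=np.cos(p[2]/100),np.sin(p[2]/100); P=np.array(P,float); return P@np.array([[c,s,0],[-s,c,0],[0,0,1]])+[p[0],p[1],z]
    def res(p): return np.concatenate([(C[n].proj(T(p,[P]))[0]-px) for n,P,px in obs])
    o=least_squares(res,p0,loss='soft_l1'); print(np.round(o.x,2)); print(np.round(res(o.x).reshape(-1,2),1).tolist()); return o.x,T
E
python3 - <<'E'
from fit import *
for n in C: print(n,-C[n].R.T@C[n].t)
print("tray",[C['top'].at_z(p,16).round() for p in((107,192),(200,189),(200,249),(107,252))])
print("shelf")
S=[("scene",(-29.5,-40,75),(287,149)),("scene",(-31,40,75),(295.2,135.3)),("scene",(-29.5,-40,6),(287.5,166.5)),
("scene",(22,-40,0),(302,169.5)),("scene",(22,40,11),(309.5,154.5)),("scene",(0,0,66),(300.3,145.3)),
("top",(22,40,11),(163.5,211.5)),("top",(22,-40,11),(186.5,204)),("top",(-34,40,75),(164.8,224)),("top",(-34,-40,75),(191.5,216.5))]
fit(S,[500,180,0.],4)
print("stand")
B=[("scene",(0,-100,150),(208.3,209.5)),("scene",(-16,-100,150),(206,206.7)),("scene",(0,100,150),(269.2,178)),("scene",(-16,100,150),(266,173.7)),
("scene",(0,100,14),(269.2,212.5)),("scene",(0,-100,14),(214.2,246.2)),("scene",(43,-100,14),(223.8,255.5)),("scene",(43,100,14),(279.2,220.3)),
("scene",(0,0,125),(241.7,198.8)),("top",(-16,100,150),(253.7,183)),("top",(-16,-100,150),(316.5,189))]
p,T=fit(B,[550,-100,0.],0)
print(C['top'].proj(T(p,[(0,100,150),(0,-100,150)])))
# screw estimate: search head centre in stand frame
for q in ((244.2,199.0),):
    o=least_squares(lambda v:C['scene'].proj(T(p,[(10,v[0],v[1])]))[0]-q,[0.,125.]).x; print("head y,z rel mark",o-[0,125])
o=least_squares(lambda v:C['scene'].proj(T(p,[(0,v[0],v[1])]))[0]-(241.7,198.8),[0.,125.]).x; print("disc",o-[0,125])
E
```

```text
scene [1158.48975277 -779.30832447  881.24745267]
top [ 216.15640566  -71.3450359  1613.12639543]
tray [array([609., 418.,  16.]), array([600., 101.,  16.]), array([400., 108.,  16.]), array([406., 418.,  16.])]
shelf
[522.76 182.54  28.61]
[[-0.0, -0.2], [-0.5, 0.5], [-0.9, -0.7], [-0.7, 1.2], [-0.7, 0.0], [-0.8, 1.0], [-0.5, -0.4], [-0.8, -0.8], [-0.3, -0.2], [-3.3, -1.1]]
stand
[ 581.73 -174.2   -18.64]
[[0.5, 0.4], [-0.9, -0.1], [0.1, -2.0], [-0.5, -0.5], [0.5, -0.3], [-0.4, 0.3], [-0.4, 0.3], [0.4, -0.3], [-0.8, 0.5], [-2.0, -2.3], [0.1, -0.3]]
[[252.38010238 175.70362614]
 [317.11278148 183.6923675 ]]
head y,z rel mark [3.62281866 5.8044601 ]
disc [2.84858151 0.20018688]
```

```bash
cat >> h.py <<'E'
from scipy.spatial.transform import Rotation as Ro
def go(pos,yaw):  # wanted tcp position, wanted world direction of tool y -> dp, yaw(deg) in tool axes
    s=r.sense(); R=Ro.from_euler('xyz',s['tcp_rot']).as_matrix()
    cur=np.arctan2(R[1,1],R[0,1]); d=-np.degrees((yaw-cur+np.pi/2)%np.pi-np.pi/2)
    print("dp",(R.T@(np.array(pos)-s['eef_pos'])).round(1),"yaw",round(d,2),"| eef",s['eef_pos'].round(1),"t",s['clock'])
E
python3 -c "
from h import *
go([522.8,182.5,150],.286+np.pi/2)"
```

```text
dp [-467.2 -327.4   89.1] yaw -29.61 | eef [142.9 608.1 238.8] t 0.2
```

carry_out:
  targets:
    - {"dp": [-46,-32,0],"yaw": -6}
    - {"dp": [-93,-65,0],"yaw": -12}
    - {"dp": [-140,-98,0],"yaw": -18}
    - {"dp": [-187,-131,0],"yaw": -24}
    - {"dp": [-234,-164,0],"yaw": -29.6}
    - {"dp": [-280,-196,0],"yaw": -29.6}
    - {"dp": [-327,-229,10],"yaw": -29.6}
    - {"dp": [-374,-262,30],"yaw": -29.6}
    - {"dp": [-420,-295,50],"yaw": -29.6}
    - {"dp": [-467.2,-327.4,75],"yaw": -29.6}
    - {"dp": [-467.2,-327.4,89],"yaw": -29.6}
    - {"dp": [-467.2,-327.4,89],"yaw": -29.6}
  fingers: 1

```text
clock: 1.7
eef_pos: [521.8, 182.5, 149.1]
tcp_rot: [3.141, -0.003, -2.857]
contact_force: [0.5, -0.3, -0.4]
opening: 0.999
grasp_force: 0.0
```

```bash
python3 -c "
from h import *
go([522.8,182.5,41],.286+np.pi/2)
F=[r.grab_frame('scene').astype(float) for _ in range(6)]
f=np.mean(F,0).astype(np.uint8); cv2.imwrite('pics/s1avg.png',f[:,:,::-1])
a=crop(f,228,186,30,26,18); b=crop(f,270,110,50,65,7)
h=max(a.shape[0],b.shape[0]); pad=lambda c: np.vstack([c,np.zeros((h-c.shape[0],c.shape[1],3),np.uint8)])
cv2.imwrite('pics/mix1.png',cv2.resize(np.hstack([pad(a),pad(b)]),None,fx=.88,fy=.88))
"
```

```text
dp [ -1.3  -0.3 108.1] yaw -0.07 | eef [521.8 182.5 149.1] t 1.7
```

View pics/mix1.png

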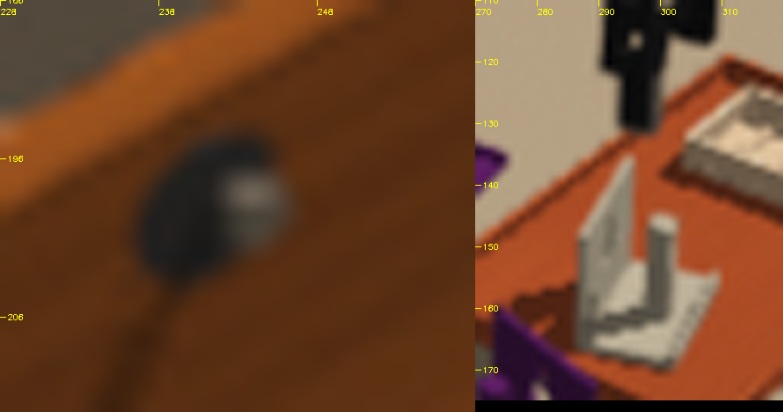

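The left crop shows the disc centred at about raw (241.0,199.2) and the head silhouette spanning (242–246.6, 196.6–201.9). The right crop shows the open gripper above the shelf.

```bash
python3 - <<'E'
from fit import *
B=[("scene",(0,-100,150),(208.3,209.5)),("scene",(-16,-100,150),(206,206.7)),("scene",(-16,100,150),(266,173.7)),
("scene",(0,100,14),(269.2,212.5)),("scene",(0,-100,14),(214.2,246.2)),("scene",(43,-100,14),(223.8,255.5)),("scene",(43,100,14),(279.2,220.3)),
("scene",(0,0,125),(241,199.2)),("top",(-16,-100,150),(316.5,189))]
p,T=fit(B,[550,-100,0.],0)
a=np.linspace(0,2*np.pi,60)
def bb(P): q=C['scene'].proj(T(p,P)); return np.r_[q.min(0),q.max(0)]
disc=lambda y,z,R,x:[(x,y+R*np.cos(t),z+R*np.sin(t)) for t in a]
print("disc bbox pred",bb(disc(0,125,15,0)).round(1),"seen 236.4 194.3 - 204.1")
o=C['scene'].proj(T(p,[(0,0,125)]))[0]-[241,199.2]
for y,z in((0,0),(5,0),(-5,0),(0,5),(0,-5),(3.5,3.5),(-3.5,3.5)):
    b=bb(disc(y,125+z,6,6.5)+disc(y,125+z,6,10)); print(y,z,(b-np.r_[o,o]).round(1))
print("seen 242 196.6 246.6 201.9; mark world",T(p,[(0,0,125)]))
E
```

```text
[ 581.92 -173.9   -18.98]
[[0.6, 0.3], [-0.8, -0.2], [-0.3, -0.4], [0.7, -0.3], [-0.3, 0.2], [-0.4, 0.2], [0.6, -0.2], [-0.0, 0.1], [-0.0, -0.2]]
disc bbox pred [236.5 194.4 245.4 204.2] seen 236.4 194.3 - 204.1
0 0 [240.7 198.5 245.1 203.1]
5 0 [242.2 197.6 246.6 202.2]
-5 0 [239.2 199.3 243.7 204. ]
0 5 [240.6 197.1 245.1 201.7]
0 -5 [240.8 199.9 245.2 204.5]
3.5 3.5 [241.7 196.9 246.1 201.5]
-3.5 3.5 [239.6 198.1 244.  202.7]
seen 242 196.6 246.6 201.9; mark world [[ 581.91910134 -173.89642357  125.        ]]
```

carry_out:
  targets:
    - {"dp": [-1.3,-0.3,40],"yaw": 0}
    - {"dp": [-1.3,-0.3,75],"yaw": 0}
    - {"dp": [-1.3,-0.3,95],"yaw": 0}
    - {"dp": [-1.3,-0.3,107],"yaw": 0}
    - {"dp": [-1.3,-0.3,107],"yaw": 0}

```text
clock: 2.62
eef_pos: [523.9, 183.2, 43.1]
tcp_rot: [-3.142, -0.001, -2.855]
contact_force: [-0.3, -0.2, -0.1]
opening: 0.997
grasp_force: 0.0
```

carry_out:
  targets:
    - {"dp": [0,0,1],"yaw": 0}
    - {"dp": [0,0,1],"yaw": 0}
    - {"dp": [0,0,1],"yaw": 0}
    - {"dp": [0,0,1],"yaw": 0}
    - {"dp": [0,0,1],"yaw": 0}
    - {"dp": [0,0,1],"yaw": 0}
    - {"dp": [0,0,1],"yaw": 0}
    - {"dp": [0,0,1],"yaw": 0}
  fingers: -1
  grip_force: 60

```text
clock: 3.62
eef_pos: [524.6, 183.1, 42.8]
tcp_rot: [3.141, 0.001, -2.856]
contact_force: [-1.1, 0.2, 6.3]
opening: 0.152
grasp_force: 59.2
```

carry_out:
  targets:
    - {"dp": [0,0,-15],"yaw": 0}
    - {"dp": [0,0,-45],"yaw": 0}
    - {"dp": [0,0,-90],"yaw": 0}
    - {"dp": [0,0,-135],"yaw": 0}
    - {"dp": [0,0,-178],"yaw": 0}
    - {"dp": [0,0,-178],"yaw": 0}

```text
clock: 4.38
eef_pos: [526.0, 183.5, 224.4]
tcp_rot: [3.141, 0.007, -2.856]
contact_force: [0.0, -0.6, -2.3]
opening: 0.152
grasp_force: 58.6
```

```bash
python3 -c "
from h import *
go([647.5,-182,220],-.19+np.pi/2)
go([647.5,-182,126],-.19+np.pi/2)
s=r.sense();print(s['contact_force'],s['grasp_force'],s['opening'])"
```

```text
dp [ -13.5 -384.9    4.4] yaw 27.26 | eef [526.  183.5 224.4] t 4.375
dp [ -12.9 -384.9   98.4] yaw 27.26 | eef [526.  183.5 224.4] t 4.375
[ 0.03866891 -0.62305281 -2.29362102] 58.568408489227295 0.15244639886371752
```

carry_out:
  targets:
    - {"dp": [-2,-30,0],"yaw": 4}
    - {"dp": [-4,-70,0],"yaw": 9}
    - {"dp": [-6,-112,0],"yaw": 14}
    - {"dp": [-8,-154,0],"yaw": 19}
    - {"dp": [-10,-196,0],"yaw": 24}
    - {"dp": [-12,-238,0],"yaw": 27.3}
    - {"dp": [-13,-280,0],"yaw": 27.3}
    - {"dp": [-13,-320,0],"yaw": 27.3}
    - {"dp": [-13,-355,0],"yaw": 27.3}
    - {"dp": [-13.2,-385,0],"yaw": 27.3}
    - {"dp": [-13.2,-385,0],"yaw": 27.3}
    - {"dp": [-13.2,-385,0],"yaw": 27.3}

```text
clock: 5.88
eef_pos: [644.6, -182.2, 219.2]
tcp_rot: [3.141, -0.002, 2.951]
contact_force: [-0.3, 1.0, -1.7]
opening: 0.154
grasp_force: 58.7
```

```bash
python3 -c "
from h import *
go([647.5,-182,126],-.19+np.pi/2)
s=r.sense();print(s['contact_force'],s['tcp_rot'],s['grasp_force'])"
```

```text
dp [-3.   0.7 93.2] yaw -0.06 | eef [ 644.6 -182.2  219.2] t 5.875
[-0.25919586  1.00978762 -1.72848038] [ 3.14110941e+00 -2.13206983e-03  2.95061662e+00] 58.749173283576965
```

carry_out:
  targets:
    - {"dp": [-3,0.7,30],"yaw": 0}
    - {"dp": [-3,0.7,60],"yaw": 0}
    - {"dp": [-3,0.7,80],"yaw": 0}
    - {"dp": [-3,0.7,93],"yaw": 0}
    - {"dp": [-3,0.7,93],"yaw": 0}
    - {"dp": [-3,0.7,93],"yaw": 0}

```text
clock: 6.62
eef_pos: [649.2, -182.7, 128.3]
tcp_rot: [-3.141, 0.001, 2.951]
contact_force: [-1.2, -0.2, -1.6]
opening: 0.152
grasp_force: 58.8
```

```bash
python3 -c "
from h import *
go([647.5,-182,126],-.19+np.pi/2)
f=np.mean([r.grab_frame('scene').astype(float) for _ in range(6)],0).astype(np.uint8); cv2.imwrite('pics/s2avg.png',f[:,:,::-1])
t=np.mean([r.grab_frame('top').astype(float) for _ in range(4)],0).astype(np.uint8); cv2.imwrite('pics/t2avg.png',t[:,:,::-1])
a=crop(f,215,165,66,72,8)
b=crop(t,255,150,70,65,5)
b=np.vstack([b,np.zeros((a.shape[0]-b.shape[0],b.shape[1],3),np.uint8)])
cv2.imwrite('pics/mix2.png',cv2.resize(np.hstack([a,b]),None,fx=.9,fy=.9))
s=r.sense();print(s['contact_force'],s['tcp_rot'],s['grasp_force'])"
```

```text
dp [1.8 0.4 2.3] yaw -0.03 | eef [ 649.2 -182.7  128.3] t 6.625
[ 0.10461401  0.68864018 -1.5475779 ] [-3.14156509e+00  7.16170081e-05  2.95094228e+00] 58.77041280269623
```

View pics/mix2.png

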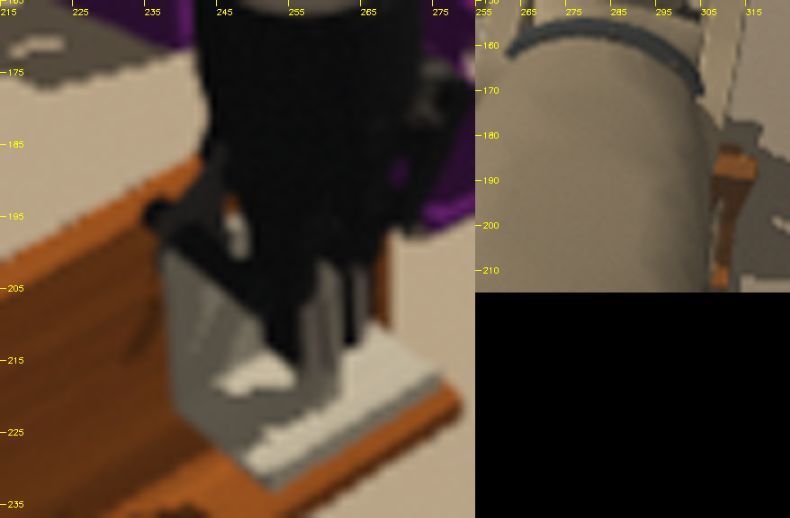

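The shelf is held upright, with its near plate edge from raw (238,199) to (239.7,222) and lip corners at (252.5,233) and (276,217). The arm hides the top view. I'll check the shelf's position in hand against the prediction.

```bash
python3 - <<'E'
from fit import *
s=r.sense(); e=s['eef_pos']; yaw=-.19
R=np.array([[np.cos(yaw),-np.sin(yaw),0],[np.sin(yaw),np.cos(yaw),0],[0,0,1]])
O=[((-29.5,-40,0),(239.7,222)),((22,-40,0),(252.5,233)),((22,40,11),(276.1,217))]
P=np.array([o[0] for o in O],float);q=np.array([o[1] for o in O])
f=lambda d:(C['scene'].proj(P@R.T+e+R@(np.r_[0,0,-38.8]+d))-q).ravel()
print(f(np.zeros(3)).round(1)); o=least_squares(f,[0,0,0.]); print("shelf offset from TCP frame, stand axes:",o.x.round(1),o.fun.round(1))
m=np.array([581.9,-173.9,125]); print("tcp in mark axes",(R.T@(e-m)).round(1))
E
```

```text
[ 0.   1.2 -0.2  1.1 -0.2 -0.7]
shelf offset from TCP frame, stand axes: [ -9.5   7.9 -10.7] [ 0.4  0.7 -0.   0.4 -0.3 -1.1]
tcp in mark axes [67.1  4.   2.4]
```

carry_out:
  targets:
    - {"dp": [6,0.6,1.5],"yaw": 0}
    - {"dp": [12,0.6,1.5],"yaw": 0}
    - {"dp": [17,0.6,1.5],"yaw": 0}
    - {"dp": [17,0.6,1.5],"yaw": 0}
    - {"dp": [17,0.6,1.5],"yaw": 0}

```text
clock: 7.75
eef_pos: [632.1, -178.9, 125.9]
tcp_rot: [-3.142, 0.0, 2.951]
contact_force: [0.2, -0.1, -2.1]
opening: 0.151
grasp_force: 58.8
```

```bash
cat > st.py <<'E'
from h import *
yaw=-.19; R=np.array([[np.cos(yaw),-np.sin(yaw),0],[np.sin(yaw),np.cos(yaw),0],[0,0,1]])
s=r.sense(); m=np.array([581.9,-173.9,125])
print("hole in mark",(R.T@(s['eef_pos']-m)+[-35.9,0,1.2]).round(2),"F",(R.T@s['contact_force']).round(1),"M",(R.T@s['wrist_torque']).round(2),"rot",s['tcp_rot'].round(4),s['clock'],s['grasp_force'])
E
python3 st.py
```

```text
hole in mark [14.34  4.62  2.14] F [ 0.2 -0.  -2.1] M [-0.03 -0.07 -0.04] rot [-3.1416e+00  4.0000e-04  2.9509e+00] 7.75 58.77057373523712
```

carry_out:
  targets:
    - {"dp": [1,0,0],"yaw": 0}
    - {"dp": [2,0,0],"yaw": 0}
    - {"dp": [3,0,0],"yaw": 0}
    - {"dp": [3,0,0],"yaw": 0}

```text
clock: 8.25
eef_pos: [628.9, -178.2, 125.8]
tcp_rot: [3.142, -0.0, 2.951]
contact_force: [0.4, 0.0, -2.6]
opening: 0.152
grasp_force: 58.8
```

```bash
python3 st.py
```

```text
hole in mark [11.08  4.61  1.97] F [ 0.4  0.1 -2.6] M [-0.08 -0.05 -0.01] rot [ 3.1416e+00 -1.0000e-04  2.9509e+00] 8.25 58.77014994621277
```

carry_out:
  targets:
    - {"dp": [0.7,0,0],"yaw": 0}
    - {"dp": [1.4,0,0],"yaw": 0}
    - {"dp": [2,0,0],"yaw": 0}
    - {"dp": [2,0,0],"yaw": 0}

```text
clock: 8.75
eef_pos: [627.0, -177.8, 125.8]
tcp_rot: [3.142, 0.0, 2.951]
contact_force: [-0.1, 0.1, -2.9]
opening: 0.155
grasp_force: 58.8
```

```bash
python3 st.py
```

```text
hole in mark [9.13 4.64 2.01] F [-0.1  0.1 -2.9] M [-0.01 -0.04 -0.01] rot [3.1416 0.     2.9509] 8.75 58.77152860164642
```

carry_out:
  targets:
    - {"dp": [0.7,0,0],"yaw": 0}
    - {"dp": [1.4,0,0],"yaw": 0}
    - {"dp": [2,0,0],"yaw": 0}
    - {"dp": [2,0,0],"yaw": 0}

```text
clock: 9.25
eef_pos: [625.0, -177.5, 125.8]
tcp_rot: [3.142, -0.0, 2.951]
contact_force: [-0.0, 0.2, -1.8]
opening: 0.156
grasp_force: 58.8
```

```bash
python3 st.py
```

```text
hole in mark [7.11 4.64 1.99] F [-0.1  0.2 -1.8] M [-0.06 -0.03  0.01] rot [ 3.1416 -0.      2.9509] 9.25 58.77100110054016
```

carry_out:
  targets:
    - {"dp": [0.7,0,0],"yaw": 0}
    - {"dp": [1.4,0,0],"yaw": 0}
    - {"dp": [2,0,0],"yaw": 0}
    - {"dp": [2,0,0],"yaw": 0}

```text
clock: 9.75
eef_pos: [623.1, -177.1, 125.8]
tcp_rot: [3.142, 0.0, 2.951]
contact_force: [0.8, -0.1, -2.5]
opening: 0.153
grasp_force: 58.8
```

```bash
python3 st.py
```

```text
hole in mark [5.12 4.65 2.03] F [ 0.8  0.1 -2.5] M [-0.01  0.01  0.02] rot [3.1416 0.     2.9509] 9.75 58.77084016799927
```

carry_out:
  targets:
    - {"dp": [0.5,0,0],"yaw": 0}
    - {"dp": [1,0,0],"yaw": 0}
    - {"dp": [1.5,0,0],"yaw": 0}
    - {"dp": [1.5,0,0],"yaw": 0}

```text
clock: 10.25
eef_pos: [621.6, -176.8, 125.8]
tcp_rot: [3.142, -0.0, 2.951]
contact_force: [0.2, -0.7, -2.5]
opening: 0.153
grasp_force: 58.8
```

```bash
python3 st.py
```

```text
hole in mark [3.6  4.64 2.  ] F [ 0.4 -0.7 -2.5] M [-0.02 -0.07 -0.01] rot [ 3.1416 -0.      2.9509] 10.25 58.77037703990936
```

carry_out:
  targets:
    - {"dp": [0.5,0,0],"yaw": 0}
    - {"dp": [1,0,0],"yaw": 0}
    - {"dp": [1.5,0,0],"yaw": 0}
    - {"dp": [1.5,0,0],"yaw": 0}

```text
clock: 10.75
eef_pos: [620.1, -176.5, 125.8]
tcp_rot: [3.142, -0.0, 2.951]
contact_force: [0.9, -0.5, -1.9]
opening: 0.151
grasp_force: 58.8
```

```bash
python3 st.py
```

```text
hole in mark [2.1  4.64 1.97] F [ 0.9 -0.3 -1.9] M [-0.02 -0.04  0.06] rot [ 3.1416e+00 -1.0000e-04  2.9509e+00] 10.75 58.77078831195831
```

carry_out:
  targets:
    - {"dp": [0.5,0,0],"yaw": 0}
    - {"dp": [1,0,0],"yaw": 0}
    - {"dp": [1.5,0,0],"yaw": 0}
    - {"dp": [1.5,0,0],"yaw": 0}

```text
clock: 11.25
eef_pos: [618.6, -176.2, 125.8]
tcp_rot: [3.142, -0.0, 2.951]
contact_force: [0.3, 0.7, -2.0]
opening: 0.156
grasp_force: 58.8
```

```bash
python3 st.py
```

```text
hole in mark [0.62 4.64 1.98] F [ 0.2  0.7 -2. ] M [ 0.03 -0.03  0.  ] rot [ 3.1416 -0.      2.9509] 11.25 58.77144277095795
```

carry_out:
  targets:
    - {"dp": [0.4,0,0],"yaw": 0}
    - {"dp": [0.8,0,0],"yaw": 0}
    - {"dp": [1.2,0,0],"yaw": 0}
    - {"dp": [1.2,0,0],"yaw": 0}

```text
clock: 11.75
eef_pos: [617.5, -176.0, 125.8]
tcp_rot: [-3.142, 0.0, 2.951]
contact_force: [0.1, 0.1, -1.5]
opening: 0.15
grasp_force: 58.8
```

```bash
python3 st.py
```

```text
hole in mark [-0.57  4.63  2.  ] F [ 0.1  0.1 -1.5] M [ 0.03 -0.07  0.03] rot [-3.1416  0.      2.9509] 11.75 58.77107799053192
```

carry_out:
  targets:
    - {"dp": [0.4,0,0],"yaw": 0}
    - {"dp": [0.8,0,0],"yaw": 0}
    - {"dp": [1,0,0],"yaw": 0}
    - {"dp": [1,0,0],"yaw": 0}

```text
clock: 12.25
eef_pos: [616.5, -175.8, 125.8]
tcp_rot: [-3.142, 0.0, 2.951]
contact_force: [-0.9, 0.1, -2.0]
opening: 0.156
grasp_force: 58.8
```

```bash
python3 st.py
```

```text
hole in mark [-1.53  4.63  1.99] F [-0.9 -0.1 -2. ] M [ 0.03 -0.04  0.01] rot [-3.1416  0.      2.9509] 12.25 58.77169132232666
```

carry_out:
  targets:
    - {"dp": [0.4,0,0],"yaw": 0}
    - {"dp": [0.8,0,0],"yaw": 0}
    - {"dp": [1,0,0],"yaw": 0}
    - {"dp": [1,0,0],"yaw": 0}

```text
clock: 12.75
eef_pos: [616.1, -175.7, 125.9]
tcp_rot: [3.142, 0.001, 2.951]
contact_force: [5.0, 0.6, -4.7]
opening: 0.155
grasp_force: 58.5
```

```bash
python3 st.py; python3 - <<'E'
from h import *
f=np.mean([r.grab_frame('scene').astype(float) for _ in range(6)],0).astype(np.uint8); cv2.imwrite('pics/s3.png',crop(f,205,165,70,70,8))
E
```

```text
hole in mark [-1.94  4.72  2.12] F [ 4.8  1.5 -4.7] M [ 0.18 -0.71  0.16] rot [3.1416e+00 1.2000e-03 2.9511e+00] 12.75 58.54332447052002
```

View pics/s3.png

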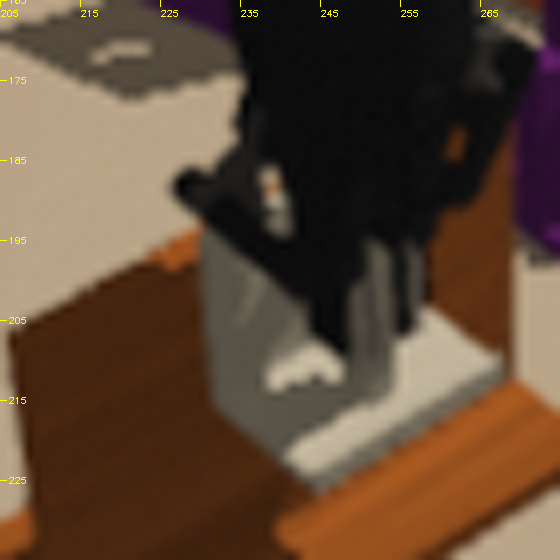

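```bash
python3 - <<'E'
from fit import *
yaw=-.19; R=np.array([[np.cos(yaw),-np.sin(yaw),0],[np.sin(yaw),np.cos(yaw),0],[0,0,1]]); m=np.array([581.9,-173.9,125])
P=np.array([(-29.5,-40,0),(22,-40,0),(22,40,11),(-29.5,-40,75)],float)-[-34,0,40]
for x in(-2,0,10):
  for dy,z in((4.64,2),): print(x,C['scene'].proj((P+[x,dy,z])@R.T+m).round(1).tolist())
print("seen 231.6,215.6; 244.7,226.5; 267.5,211.2;  shadow")
E
python3 st.py
```

```text
-2 [[231.8, 216.3], [243.9, 226.9], [267.3, 209.6], [229.9, 195.2]]
0 [[232.3, 216.7], [244.4, 227.3], [267.8, 210.0], [230.4, 195.6]]
10 [[234.6, 218.8], [246.8, 229.4], [270.3, 212.0], [232.8, 197.6]]
seen 231.6,215.6; 244.7,226.5; 267.5,211.2;  shadow
hole in mark [-1.97  4.72  2.12] F [ 5.5  1.2 -4.5] M [ 0.28 -0.87  0.12] rot [3.1415e+00 1.2000e-03 2.9510e+00] 13.05 58.52685570716858
```

The plate is against the board, since the seen corners match x≈0 rather than 10, so the hole is over the screw head. Next I'll ease off the pressure slightly and slide down.

carry_out:
  targets:
    - {"dp": [-0.5,0,0],"yaw": 0}
    - {"dp": [-0.5,0,1],"yaw": 0}
    - {"dp": [-0.5,0,2],"yaw": 0}
    - {"dp": [-0.5,0,3],"yaw": 0}
    - {"dp": [-0.5,0,4],"yaw": 0}
    - {"dp": [-0.5,0,4],"yaw": 0}

```text
clock: 13.8
eef_pos: [616.1, -175.8, 121.7]
tcp_rot: [-3.141, 0.0, 2.951]
contact_force: [3.6, -0.6, -0.6]
opening: 0.154
grasp_force: 59.0
```

```bash
python3 st.py
```

```text
hole in mark [-1.94  4.55 -2.05] F [ 3.6  0.1 -0.6] M [-0.04 -0.64  0.16] rot [-3.1415e+00  2.0000e-04  2.9510e+00] 13.8 59.02575373649597
```

carry_out:
  targets:
    - {"dp": [-0.2,0,1],"yaw": 0}
    - {"dp": [-0.2,0,2],"yaw": 0}
    - {"dp": [-0.2,0,3],"yaw": 0}
    - {"dp": [-0.2,0,3],"yaw": 0}

```text
clock: 14.3
eef_pos: [616.1, -175.7, 118.6]
tcp_rot: [3.142, -0.0, 2.951]
contact_force: [2.6, -0.8, -1.5]
opening: 0.154
grasp_force: 58.9
```

```bash
python3 st.py
```

```text
hole in mark [-1.93  4.67 -5.2 ] F [ 2.7 -0.3 -1.5] M [-0.02 -0.55  0.13] rot [ 3.1416e+00 -2.0000e-04  2.9510e+00] 14.3 58.89759957790375
```

carry_out:
  targets:
    - {"dp": [0,0,0.8],"yaw": 0}
    - {"dp": [0,0,1.6],"yaw": 0}
    - {"dp": [0,0,2.4],"yaw": 0}
    - {"dp": [0,0,2.4],"yaw": 0}

```text
clock: 14.8
eef_pos: [616.2, -175.8, 116.2]
tcp_rot: [-3.142, -0.0, 2.951]
contact_force: [2.7, -1.0, -1.6]
opening: 0.158
grasp_force: 59.0
```

```bash
python3 st.py
```

```text
hole in mark [-1.91  4.63 -7.56] F [ 2.9 -0.4 -1.6] M [ 0.01 -0.43  0.09] rot [-3.1416e+00 -1.0000e-04  2.9510e+00] 14.8 58.967469334602356
```

carry_out:
  targets:
    - {"dp": [0,0,0.8],"yaw": 0}
    - {"dp": [0,0,1.6],"yaw": 0}
    - {"dp": [0,0,2.4],"yaw": 0}
    - {"dp": [0,0,2.4],"yaw": 0}

```text
clock: 15.3
eef_pos: [616.2, -175.8, 113.8]
tcp_rot: [-3.142, -0.0, 2.951]
contact_force: [2.8, -0.9, -2.3]
opening: 0.152
grasp_force: 58.9
```

```bash
python3 st.py
```

```text
hole in mark [-1.89  4.63 -9.96] F [ 2.9 -0.4 -2.3] M [-0.09 -0.44  0.17] rot [-3.1416e+00 -2.0000e-04  2.9510e+00] 15.3 58.94743323326111
```

carry_out:
  targets:
    - {"dp": [0,0,0.8],"yaw": 0}
    - {"dp": [0,0,1.6],"yaw": 0}
    - {"dp": [0,0,2.4],"yaw": 0}
    - {"dp": [0,0,3],"yaw": 0}
    - {"dp": [0,0,3],"yaw": 0}

```text
clock: 15.92
eef_pos: [616.2, -175.8, 110.9]
tcp_rot: [3.142, -0.0, 2.951]
contact_force: [1.3, -0.6, -1.6]
opening: 0.152
grasp_force: 59.0
```

```bash
python3 st.py
```

```text
hole in mark [ -1.87   4.66 -12.93] F [ 1.4 -0.3 -1.6] M [-0.1  -0.45  0.08] rot [ 3.1416e+00 -1.0000e-04  2.9510e+00] 15.925 58.953346610069275
```

carry_out:
  targets:
    - {"dp": [0,0,0.7],"yaw": 0}
    - {"dp": [0,0,1.4],"yaw": 0}
    - {"dp": [0,0,2],"yaw": 0}
    - {"dp": [0,0,2],"yaw": 0}

```text
clock: 16.42
eef_pos: [616.2, -175.8, 108.9]
tcp_rot: [-3.142, -0.0, 2.951]
contact_force: [1.1, 0.0, -2.0]
opening: 0.154
grasp_force: 59.0
```

```bash
python3 st.py
```

```text
hole in mark [ -1.91   4.63 -14.94] F [ 1.1  0.2 -2. ] M [-0.04 -0.45  0.16] rot [-3.1416e+00 -2.0000e-04  2.9510e+00] 16.425 58.97014796733856
```

carry_out:
  targets:
    - {"dp": [0,0,0.5],"yaw": 0}
    - {"dp": [0,0,1],"yaw": 0}
    - {"dp": [0,0,1.5],"yaw": 0}
    - {"dp": [0,0,1.5],"yaw": 0}

```text
clock: 16.92
eef_pos: [616.2, -175.8, 107.4]
tcp_rot: [-3.142, -0.0, 2.951]
contact_force: [1.9, -0.1, -1.7]
opening: 0.152
grasp_force: 59.0
```

```bash
python3 st.py
```

```text
hole in mark [ -1.89   4.64 -16.42] F [ 1.9  0.2 -1.7] M [-0.01 -0.35  0.12] rot [-3.1416e+00 -1.0000e-04  2.9510e+00] 16.925 58.984124064445496
```

carry_out:
  targets:
    - {"dp": [0,0,0.4],"yaw": 0}
    - {"dp": [0,0,0.8],"yaw": 0}
    - {"dp": [0,0,1.2],"yaw": 0}
    - {"dp": [0,0,1.2],"yaw": 0}

```text
clock: 17.42
eef_pos: [616.2, -175.8, 106.2]
tcp_rot: [3.142, -0.0, 2.951]
contact_force: [2.3, -0.9, -0.7]
opening: 0.153
grasp_force: 59.0
```

```bash
python3 st.py
```

```text
hole in mark [ -1.87   4.65 -17.57] F [ 2.4 -0.5 -0.7] M [-0.03 -0.35  0.06] rot [ 3.1416e+00 -1.0000e-04  2.9509e+00] 17.425 58.98651301860809
```

carry_out:
  targets:
    - {"dp": [0,0,0.4],"yaw": 0}
    - {"dp": [0,0,0.8],"yaw": 0}
    - {"dp": [0,0,1.2],"yaw": 0}
    - {"dp": [0,0,1.2],"yaw": 0}

```text
clock: 17.92
eef_pos: [616.2, -175.8, 105.1]
tcp_rot: [-3.142, -0.0, 2.951]
contact_force: [1.0, -0.7, -0.3]
opening: 0.155
grasp_force: 59.0
```

```bash
python3 st.py
```

```text
hole in mark [ -1.84   4.62 -18.73] F [ 1.1 -0.5 -0.3] M [-0.08 -0.29  0.07] rot [-3.1416 -0.      2.9509] 17.925 59.02049660682678
```

carry_out:
  targets:
    - {"dp": [0,0,0.4],"yaw": 0}
    - {"dp": [0,0,0.8],"yaw": 0}
    - {"dp": [0,0,1],"yaw": 0}
    - {"dp": [0,0,1],"yaw": 0}

```text
clock: 18.42
eef_pos: [616.3, -175.8, 104.6]
tcp_rot: [-3.142, 0.0, 2.951]
contact_force: [-1.4, 1.3, 6.7]
opening: 0.158
grasp_force: 59.8
```

```bash
python3 st.py
```

```text
hole in mark [ -1.76   4.63 -19.18] F [-1.6  1.   6.7] M [-0.09  0.15  0.04] rot [-3.1415e+00  2.0000e-04  2.9510e+00] 18.425 59.7851836681366
```

The upward force of 6.7 N shows the screw is at the top of the slot. I'll unload and release.

carry_out:
  targets:
    - {"dp": [0,0,-0.5],"yaw": 0}
    - {"dp": [0,0,-0.5],"yaw": 0}
    - {"dp": [0,0,-0.5],"yaw": 0}
  grip_force: 20

```text
clock: 18.8
eef_pos: [616.3, -175.8, 104.7]
tcp_rot: [-3.142, 0.0, 2.951]
contact_force: [0.6, -0.8, 4.7]
opening: 0.154
grasp_force: 59.7
```

```bash
python3 st.py
```

```text
hole in mark [ -1.77   4.62 -19.06] F [ 0.8 -0.7  4.7] M [-0.03  0.1   0.08] rot [-3.1415e+00  1.0000e-04  2.9510e+00] 18.8 59.682971835136414
```

carry_out:
  targets:
    - {"dp": [0,0,-0.3],"yaw": 0}
    - {"dp": [0,0,-0.3],"yaw": 0}
    - {"dp": [0,0,-0.3],"yaw": 0}
    - {"dp": [0,0,-0.3],"yaw": 0}
    - {"dp": [0,0,-0.3],"yaw": 0}
    - {"dp": [0,0,-0.3],"yaw": 0}
  fingers: 0.3

```text
clock: 19.55
eef_pos: [616.2, -175.8, 104.9]
tcp_rot: [-3.142, -0.0, 2.951]
contact_force: [0.1, 0.2, -0.1]
opening: 0.647
grasp_force: 0.0
```

```bash
python3 st.py
```

```text
hole in mark [ -1.89   4.66 -18.94] F [ 0.1  0.2 -0.1] M [-0.04  0.04  0.01] rot [-3.1416e+00 -1.0000e-04  2.9510e+00] 19.55 0.0
```

The gripper is free of the shelf, with no force on it. I'll retreat straight up.

carry_out:
  targets:
    - {"dp": [0,0,-10],"yaw": 0}
    - {"dp": [0,0,-30],"yaw": 0}
    - {"dp": [0,0,-60],"yaw": 0}
    - {"dp": [0,0,-100],"yaw": 0}
    - {"dp": [0,0,-150],"yaw": 0}
    - {"dp": [0,0,-190],"yaw": 0}
    - {"dp": [0,0,-190],"yaw": 0}
    - {"dp": [0,0,-190],"yaw": 0}

```text
clock: 20.55
eef_pos: [616.0, -175.7, 295.5]
tcp_rot: [-3.142, 0.001, 2.951]
contact_force: [-0.3, -0.5, -0.8]
opening: 0.647
grasp_force: 0.0
```

```bash
python3 - <<'E'
from h import *
f=np.mean([r.grab_frame('scene').astype(float) for _ in range(4)],0).astype(np.uint8); cv2.imwrite('pics/s4.png',crop(f,195,165,90,90,6))
print(r.sense()['contact_force'],r.sense()['clock'])
E
```

```text
[-0.12002096  0.00364976  1.08491616] 20.75
```

View pics/s4.png

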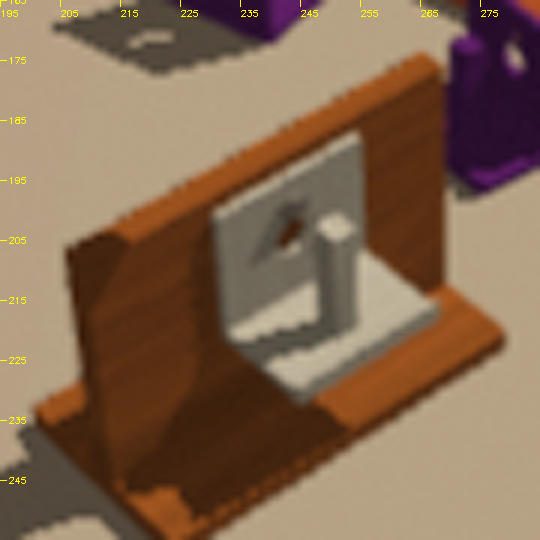

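The shelf hangs upright and flush on the board: plate corners at raw (230,200) and (255,187), with the head above the open keyhole near (243,203). The gripper is well clear.

```bash
python3 -c "
from rig import r
print(r.sign_off())"
```

```text
the job is handed in; nothing more can be done
None
```

The ring shelf hangs on the screw, released, upright and flush with the board, and the job was handed in at about 20.8 s; the hand-in call returned no verdict.

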